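# Put the mounted cutters back in their racks

## Robot

A 7-joint arm with a two-finger parallel gripper is mounted at the origin on the work surface. World frame = base frame: x ahead of the robot, y to its left, z up, the work surface at z = 0. Lengths are in m, angles in rad, forces in N, time in s.
With the tool pointing down it reaches from about 0.4 to 0.875 m from the base axis. Payload 6.5 kg.
Tool frame: the origin (TCP) lies midway between the tips of the shut fingers; the grasp point (between the pads) lies 19 mm behind it; z points along the fingers, y is the line along which they close (so a half turn about z gives the same grasp; the last joint's range is limited). The gripper opens to 88 mm and grips with 3 to 60 N. Pads are 18 mm wide; open, the fingers measure 123 mm over their backs; the gripper's body (75 mm by 187 mm) begins 45 mm behind the grasp point.
Start: joints at [-1.213, 0.536, -0.004, 1.538, 0.003, 1.067, -0.071], TCP at [0.267, 0.592, 0.239] pointing down, gripper open.
Joint ranges: [-2.7, 2.7], [-0.37, 2.16], [-1.27, 1.26], [0.24, 2.4], [-1.31, 4.45], [0.19, 1.91], [-2.76, 2.76]. Speed limits (rad/s): [2.39, 2.39, 3.14, 3.14, 3.14, 3.14, 3.14].

## Interface

Orientations are given as a 3x3 rotation matrix whose columns are the frame's x, y, z axes.
In Python, from station import telemetry, read_camera, manip gives the robot as it stands.
- The arm moves only by the tool apply_moves, never from a script. Its argument "moves" is text: rows parted by semicolons, each of 6 numbers parted by spaces: the shift along the tool's x, y, z in units of 150 mm (1.0 is 150 mm), then the turn, a rotation vector about the tool's x, y, z in units of 180 degrees (1.0 is 180 degrees). A call has 1 to 8 rows; each row is the pose to reach, as a shift and turn from the pose commanded when the call began, along the tool's axes at that moment, turning the shorter way round; what a row does not reach only later rows make up. A row lasts 1/12 s, in which the tool goes at most 41.7 mm and 7.16 degrees, less where a joint would pass 70% of its speed; a pose out of reach is approached as far as the arm can. A call with a number of a shift or a turn outside -1 to 1 is refused whole. A call with a gripper value outside its range is refused whole. "grip" is the opening, from -1 (shut) to 1 (fully open), so that 0 is half open, set as the call begins (left out, the last holds). The fingers move at their own pace and stop on an object; "newtons" is the grip in N (left out, the last holds). Time passes only in rows, so rows that repeat a pose let the fingers close. It gives the time, the measured TCP pose, the force, the opening and the grip force at its end, in the units of the state.
- telemetry.observe(): the state, without advancing time (a new reading comes with each control period).
- read_camera(name): name is "side" or "top"; returns a dict with "image" (420x560x3 uint8, blue, green, red), "depth" (420x560 float32, m along the optical axis (not along the pixel's ray), 0 where there is no reading), "intrinsics" (3x3 intrinsics, pixels), "R" (3x3) and "t" (3): a world point X has camera coordinates R X + t. Camera axes: x right, y down, z forward; pixel columns grow to the right and rows downward; lengths in m; the calibration is good to about 2 mm. A picture is of the moment at which its call begins.
- manip.sign_off(): hands the job in; it is judged then, once.
The state is a dict: "t": time; "joints": joint angles; "joint_velocities": joint speeds; "joint_torque": joint torques, N m; "tool_pos": TCP position; "ee_rot": TCP orientation; "contact_force": force on the tool from outside, world axes, zero at the start; "wrist_torque": the same for the moment, N m; "width": opening from 0.0 (shut) to 1.0 (fully open); "gripper_force": force on a finger pad.
Only numpy, scipy, OpenCV 4.12 (cv2) and the standard library are available. Lean on these libraries where they do the work, as an engineer would, in place of code of your own. Each camera call takes 0.05 s, during which the arm holds its last target. There are 200 camera calls.

## Task

Put the four mounted cutters standing loose on the bench (face mill, end mill, drill and countersink) away, one at a time: stand each upright in the empty well of the rack that already holds a cutter of the same kind. Set them down rather than drop them, let none fall over, and leave the bare collet chuck and the caliper where they are.

Things in the scene. Friction and masses are not known exactly. Their poses are not given: they have to be found in the camera images.
- face_mill (a point): Face mill tool, 0.75 kg, standing loose, cutter up: the wide one, a dark 50 mm disc-shaped head with five brass-coloured inserts round its flat top. Grip the head, 50 mm across, 46 to 80 mm up (top 12 mm above the point). Steel holder with a 50 mm wide flange 25 to 45 mm up, tapering to a 34 mm wide foot. The point is on its axis 68 mm above the underside, at gripping height; z is up the axis.
- end_mill (a point): End mill tool, 0.65 kg, standing loose, cutter up: plain bright round holder, thick blunt 20 mm fluted cutter on top. Grip the holder, 34 mm across, 46 to 80 mm up; flat cutter end 41 mm above the point. Steel holder with a 50 mm wide flange 25 to 45 mm up, tapering to a 34 mm wide foot. The point is on its axis 68 mm above the underside, at gripping height; z is up the axis.
- drill (a point): Drill tool, 0.55 kg, standing loose, cutter up: dark slotted collet nut, thin 8 mm pointed twist drill on top. Grip the nut, 34 mm across, 46 to 80 mm up; drill tip 42 mm above the point. Steel holder with a 50 mm wide flange 25 to 45 mm up, tapering to a 34 mm wide foot. The point is on its axis 68 mm above the underside, at gripping height; z is up the axis.
- countersink (a point): Countersink tool, 0.58 kg, standing loose, cutter up: dark slotted collet nut, bright 31 mm wide cone on top, point up. Grip the nut, 34 mm across, 46 to 80 mm up; cone tip 39 mm above the point. Steel holder with a 50 mm wide flange 25 to 45 mm up, tapering to a 34 mm wide foot. The point is on its axis 68 mm above the underside, at gripping height; z is up the axis.
- face_mill_well (a point): Empty well of the face mill rack, a fixed blue plastic block 140 x 70 mm, 18 mm high, with two round wells; the other well, 70 mm along this point's +x, holds a fixed face mill tool like the loose one. The point is the centre of the well's floor, 4 mm above the bench; the well is 54 mm wide, 14 mm deep: a tool's foot has 10 mm to spare all round. x runs along the block, y across, z up.
- end_mill_well (a point): Empty well of the end mill rack, a fixed blue plastic block 140 x 70 mm, 18 mm high, with two round wells; the other well, 70 mm along this point's -x, holds a fixed end mill tool like the loose one. The point is the centre of the well's floor, 4 mm above the bench; the well is 54 mm wide, 14 mm deep: a tool's foot has 10 mm to spare all round. x runs along the block, y across, z up.
- drill_well (a point): Empty well of the drill rack, a fixed blue plastic block 140 x 70 mm, 18 mm high, with two round wells; the other well, 70 mm along this point's +x, holds a fixed drill tool like the loose one. The point is the centre of the well's floor, 4 mm above the bench; the well is 54 mm wide, 14 mm deep: a tool's foot has 10 mm to spare all round. x runs along the block, y across, z up.
- countersink_well (a point): Empty well of the countersink rack, a fixed blue plastic block 140 x 70 mm, 18 mm high, with two round wells; the other well, 70 mm along this point's -x, holds a fixed countersink tool like the loose one. The point is the centre of the well's floor, 4 mm above the bench; the well is 54 mm wide, 14 mm deep: a tool's foot has 10 mm to spare all round. x runs along the block, y across, z up.
- bare_chuck (a point): Bare collet chuck, loose, stands upright on the bench among the tools: same holder and dark slotted nut as the drill's, but nothing sticks out of the nut, only a dark hole in its top. To be left where it is. The point is on its axis 68 mm above its underside; the top is 12 mm above the point.
- caliper (a point): Digital caliper lying flat on the bench beyond the racks, 235 mm long and 14 mm high, steel with a black slide. To be left where it is. The point is the middle of its beam; x runs along the beam.
Not all that is in view belongs to the job. Leave any turquoise look-alike of the part that bears face_mill alone.

How it is judged:
At the end, for the whole second after the job is handed in: Each of the four tools stands upright (within 0.1 rad) and at rest on the floor of the empty well of its own kind's rack, its axis within 15 mm of the well's centre; the bare chuck and the caliper are within 20 mm of where they were (horizontal distance between face_mill and face_mill_well below 0.015 m and z of face_mill in the frame of face_mill_well between 0.062 and 0.073 m and angle between each of face_mill, end_mill, drill, countersink's own z axis and vertical below 0.1 rad and linear speed of each of face_mill_tool, end_mill_tool, drill_tool, countersink_tool below 0.02 m/s and horizontal distance between end_mill and end_mill_well below 0.015 m and z of end_mill in the frame of end_mill_well between 0.062 and 0.073 m and horizontal distance between drill and drill_well below 0.015 m and z of drill in the frame of drill_well between 0.062 and 0.073 m and horizontal distance between countersink and countersink_well below 0.015 m and z of countersink in the frame of countersink_well between 0.062 and 0.073 m and distance of each of bare_chuck, caliper from where it was at the start of the episode below 0.02 m); the robot touches nothing.
It fails at once if a tool or the bare chuck falls over (angle between any of face_mill, end_mill, drill, countersink, bare_chuck's own z axis and vertical above 0.6 rad).
It fails at once if a tool is dropped from more than about 20 mm (falls faster than 0.6 m/s, out of the fingers) ((contact force between face_mill_tool and the fingers below 0.1 N and linear speed of face_mill_tool above 0.6 m/s) or (contact force between end_mill_tool and the fingers below 0.1 N and linear speed of end_mill_tool above 0.6 m/s) or (contact force between drill_tool and the fingers below 0.1 N and linear speed of drill_tool above 0.6 m/s) or (contact force between countersink_tool and the fingers below 0.1 N and linear speed of countersink_tool above 0.6 m/s)).
It fails at once if the bare chuck is shifted by more than 20 mm (distance of bare_chuck from where it was at the start of the episode above 0.02 m).
It fails at once if the caliper is shifted by more than 20 mm (distance of caliper from where it was at the start of the episode above 0.02 m).
It also fails if it takes over 115 s, if anything falls off the work surface, if the arm or the gripper's body presses on something with over 40 N, if the wrist force passes 120 N, or if a joint passes its speed limit or range.

## Working session

There is one attempt and no reset: what is moved stays moved. The work goes in short steps, Python scripts to look and compute and a tool call to move; the robot and the scene stay as the last step left them, time stands still between calls to the robot, and variables do not carry over. Pictures are saved under pics/ and viewed, at most 14 in all, crops included, and the job is handed in when it is done.

Besides the shell and the picture viewer there is one more tool, called after "Call:" as name(argument=value, ...) on one line, values as JSON. apply_moves: Moves the arm, as the interface text tells. Shifts and turns lie within -1 to 1; 1 stands for 150 mm of shift or 180 degrees of turn. Its arguments: {"type":"object","properties":{"moves":{"type":"string"},"grip":{"type":"number"},"newtons":{"type":"number"}},"required":["moves"]}

```bash
mkdir -p pics
cat > h.py <<'E'
import numpy as np,cv2
from station import telemetry,read_camera,manip
def cloud(c):
    K=c["intrinsics"];d=c["depth"];v,u=np.mgrid[:d.shape[0],:d.shape[1]]
    P=np.stack([(u-K[0,2])/K[0,0]*d,(v-K[1,2])/K[1,1]*d,d],-1)
    W=(P-c["t"])@c["R"]; W[d<=0]=np.nan
    return W
E
python3 - <<'E'
from h import *
for n in("top","side"):
    c=read_camera(n);cv2.imwrite(f"pics/{n}0.png",c["image"]);np.savez(f"{n}0.npz",**c)
    print(n,(-c["R"].T@c["t"]).round(3),c["intrinsics"][0,0])
s=telemetry.observe();print(s["t"],s["tool_pos"],s["ee_rot"].round(3) if hasattr(s["ee_rot"],'round') else s["ee_rot"],s["width"])
E
```

```text
top [0.402 0.019 1.29 ] 482.19474430024553
side [ 0.115 -0.793  0.783] 460.7939039733887
0.1 [0.26712015 0.59200064 0.23793394] [[-0.912  0.411 -0.   ]
 [ 0.411  0.912 -0.001]
 [-0.    -0.002 -1.   ]] 0.9991005638246016
```

View pics/top0.png

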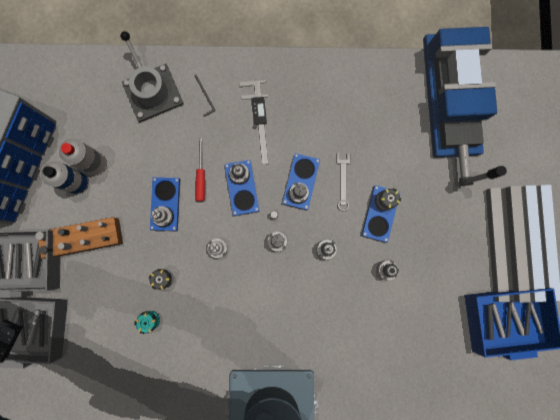

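View pics/side0.png

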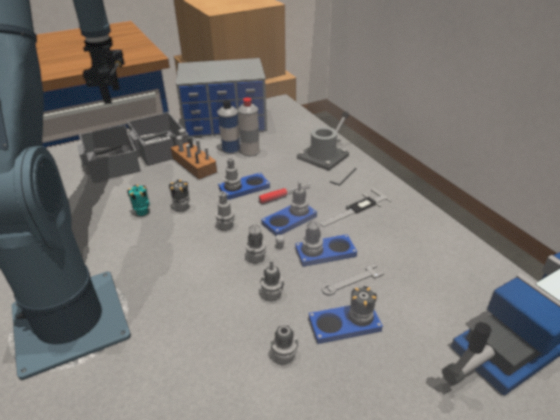

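Top view: the loose tools stand at about (160,279) face mill, (217,248), (277,241), (327,249) and (389,270), with racks at (165,204), (242,188), (302,182) and (381,213, face mill rack). I'll zoom in to tell the kinds apart and measure the positions.

Run:
```python
from h import *
t=cv2.imread("pics/top0.png");s=cv2.imread("pics/side0.png")
cv2.imwrite("pics/topz.png",cv2.resize(t[150:300,130:420],(800,414),interpolation=3))
cv2.imwrite("pics/sidez.png",cv2.resize(s[140:370,120:400],(730,600),interpolation=3))
c=dict(np.load("top0.npz"));W=cloud(c)
cs=dict(np.load("side0.npz"));Ws=cloud(cs)
# loose tools and rack tools: points by height slices, both cameras
allp=np.vstack([W.reshape(-1,3),Ws.reshape(-1,3)]);allp=allp[~np.isnan(allp[:,0])]
def at(u,v,z):
    K=c["intrinsics"];r=c["R"].T@np.array([(u-K[0,2])/K[0,0],(v-K[1,2])/K[1,1],1]);o=-c["R"].T@c["t"];return o+r*(z-o[2])/r[2]
for u,v in [(160,279),(217,248),(277,241),(327,249),(389,270),(161,215),(237,172),(299,191),(389,199),(147,322)]:
    p=at(u,v,.08);m=np.hypot(*(allp[:,:2]-p[:2]).T)<.045
    q=allp[m&(allp[:,2]>.02)]
    out=[]
    for lo,hi in((.028,.045),(.05,.079)):
        k=q[(q[:,2]>lo)&(q[:,2]<hi)];out+=[len(k),((k.min(0)+k.max(0))/2)[:2].round(3),np.ptp(k,axis=0)[:2].round(3)]
    print(u,v,p[:2].round(3),"top",q[:,2].max().round(3),*out)
# racks: blue mask
hsv=cv2.cvtColor(t,cv2.COLOR_BGR2HSV);m=cv2.inRange(hsv,(105,150,60),(125,255,255));m=cv2.morphologyEx(m,cv2.MORPH_CLOSE,np.ones((3,3)))
for k in cv2.findContours(m,cv2.RETR_EXTERNAL,cv2.CHAIN_APPROX_NONE)[0]:
    a=cv2.contourArea(k)
    if 800<a<4000:
        b=cv2.boxPoints(cv2.minAreaRect(k));B=np.array([at(*x,.018)[:2] for x in b])
        print("rack",np.mean(b,0).round(1),B.mean(0).round(4),[np.linalg.norm(B[i]-B[i-1]).round(4) for i in(1,2)],B.round(3).tolist())
# well dark circles
g=cv2.cvtColor(t,cv2.COLOR_BGR2GRAY);md=((g<45)*255).astype(np.uint8)
for k in cv2.findContours(md,cv2.RETR_EXTERNAL,cv2.CHAIN_APPROX_NONE)[0]:
    a=cv2.contourArea(k)
    if 200<a<700:
        (u,v),(w,h),_=e=cv2.fitEllipse(k)
        if 150<u<420 and 140<v<300: print("well",round(u,1),round(v,1),round(w,1),round(h,1),at(u,v,.018)[:2].round(4),at(u,v,.004)[:2].round(4))
```

```text
160 279 [0.346 0.278] top 0.086 117 [0.343 0.271] [0.052 0.03 ] 439 [0.344 0.281] [0.053 0.054]
217 248 [0.423 0.139] top 0.112 200 [0.421 0.141] [0.051 0.049] 176 [0.421 0.143] [0.035 0.037]
277 241 [ 0.441 -0.011] top 0.109 221 [ 0.44  -0.013] [0.051 0.048] 173 [ 0.443 -0.012] [0.043 0.036]
327 249 [ 0.421 -0.137] top 0.112 251 [ 0.42  -0.141] [0.051 0.05 ] 247 [ 0.419 -0.14 ] [0.035 0.036]
389 270 [ 0.369 -0.292] top 0.087 300 [ 0.366 -0.298] [0.051 0.048] 313 [ 0.365 -0.299] [0.043 0.038]
161 215 [0.505 0.28 ] top 0.116 100 [0.503 0.28 ] [0.052 0.039] 195 [0.504 0.285] [0.048 0.046]
237 172 [0.615 0.091] top 0.113 97 [0.614 0.086] [0.044 0.046] 224 [0.618 0.088] [0.048 0.05 ]
299 191 [ 0.568 -0.067] top 0.113 117 [ 0.562 -0.068] [0.044 0.05 ] 232 [ 0.568 -0.069] [0.05  0.047]
389 199 [ 0.549 -0.296] top 0.093 143 [ 0.545 -0.298] [0.044 0.048] 299 [ 0.546 -0.298] [0.047 0.05 ]
147 322 [0.241 0.308] top 0.714 127 [0.236 0.303] [0.052 0.03 ] 464 [0.237 0.314] [0.054 0.059]
rack [517.6 324.2] [ 0.2281 -0.6453] [np.float64(0.2043), np.float64(0.1755)] [[0.302, -0.536], [0.329, -0.738], [0.154, -0.754], [0.128, -0.553]]
rack [164.4 203.6] [0.5407 0.285 ] [np.float64(0.1371), np.float64(0.0695)] [[0.474, 0.321], [0.611, 0.318], [0.608, 0.249], [0.471, 0.252]]
rack [470.2 102. ] [ 0.8246 -0.5395] [np.float64(0.1376), np.float64(0.0729)] [[0.857, -0.47], [0.865, -0.608], [0.792, -0.608], [0.784, -0.472]]
well 164.7 190.1 18.3 19.0 [0.5764 0.2851] [0.5784 0.288 ]
```

View pics/topz.png

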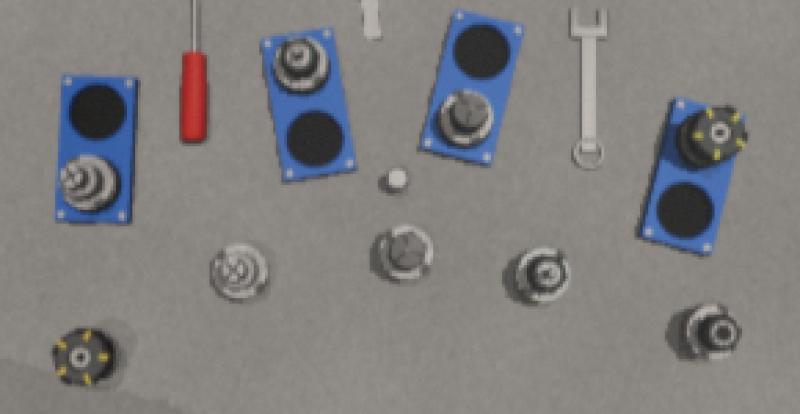

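View pics/sidez.png

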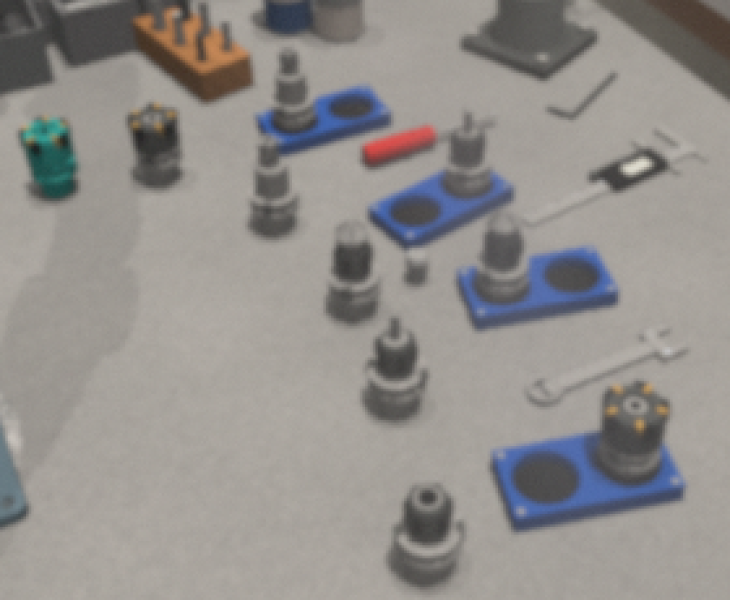

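Kinds, from the zooms: the loose tools from left to right are face mill (160,279), end mill (217,248), countersink (277,241), drill (327,249) and bare chuck (389,270). The racks are end mill (165,204, far well empty), drill (242,188, near well), countersink (302,182, far well) and face mill (381,213, near well).

```bash
cat >> h.py <<'E'
def at(c,u,v,z):
    K=c["intrinsics"];r=c["R"].T@np.array([(u-K[0,2])/K[0,0],(v-K[1,2])/K[1,1],1]);o=-c["R"].T@c["t"];return o+r*(z-o[2])/r[2]
E
python3 - <<'E'
from h import *
seeds=dict(top={"end":(165,190),"drl":(244,200),"csk":(305,168),"fm":(378,226)},side={"end":(254,180),"drl":(279,221),"csk":(339,245),"fm":(329,323)})
for n in seeds:
    c=dict(np.load(n+"0.npz"));im=cv2.resize(c["image"],None,fx=4,fy=4,interpolation=cv2.INTER_CUBIC);g=cv2.cvtColor(im,cv2.COLOR_BGR2GRAY);b=im[...,0]
    m=cv2.morphologyEx(((b<70)*255).astype(np.uint8),cv2.MORPH_OPEN,np.ones((9,9)))
    for k,(u,v) in seeds[n].items():
        _,lab=cv2.connectedComponents(m);L=lab[v*4,u*4]
        q=cv2.findContours((lab==L).astype(np.uint8),cv2.RETR_EXTERNAL,cv2.CHAIN_APPROX_NONE)[0][0]
        P=np.array([at(c,(x+.5)/4-.5,(y+.5)/4-.5,.018)[:2] for x,y in q[:,0]])
        (x,y),r=cv2.minEnclosingCircle((P*1000).astype(np.float32));e=cv2.fitEllipse((P*1000).astype(np.float32))
        print(n,k,L,"circ",round(x),round(y),round(r*2,1),"ell",np.round(e[0],1),np.round(e[1],1))
E
```

```text
top end 21 circ 577 285 52.1 ell [576.3 284.6] [50.1 51. ]
top drl 26 circ 551 76 51.6 ell [551.6  76. ] [49.8 50.8]
top csk 17 circ 637 -85 51.5 ell [637.7 -84.9] [49.4 50.7]
top fm 33 circ 484 -281 51.5 ell [ 484.5 -280.6] [49.7 50.7]Traceback (most recent call last):
  File "<stdin>", line 10, in <module>
cv2.error: OpenCV(4.12.0) /io/opencv/modules/imgproc/src/shapedescr.cpp:361: error: (-201:Incorrect size of input array) There should be at least 5 points to fit the ellipse in function 'fitEllipseNoDirect'
```

Measured: wells at end (.576,.285), drill (.551,.076), csk (.638,-.085) and face (.484,-.281). Tools are face (.344,.280), end (.421,.141), csk (.440,-.0125) and drill (.420,-.140). The sizes and heights agree with the given ones. I'll align the tool with the world axes and go to the face mill.

Call:
apply_moves(moves="-0.88 -0.70 0 0 0 -0.1348;-0.88 -0.70 0 0 0 -0.1348;-0.88 -0.70 0 0 0 -0.1348;-0.88 -0.70 0 0 0 -0.1348;-0.88 -0.70 0 0 0 -0.1348;-0.88 -0.70 0 0 0 -0.1348;-0.88 -0.70 0 0 0 -0.1348;-0.88 -0.70 0 0 0 -0.1348", grip=1, newtons=40)

```text
t: 0.77
tool_pos: [0.3432, 0.444, 0.2386]
ee_rot: [[-1.0, -0.002, -0.001], [-0.002, 1.0, 0.001], [0.001, 0.001, -1.0]]
contact_force: [-0.1, 0.6, 0.3]
width: 0.998
gripper_force: 0.0
```

Call:
apply_moves(moves="0 -1 0.4 0 0 0;0 -1 0.4 0 0 0;0 -1 0.4 0 0 0;0 -1 0.4 0 0 0;0 -1 0.4 0 0 0;0 -1 0.4 0 0 0")

```text
t: 1.27
tool_pos: [0.3436, 0.292, 0.1781]
ee_rot: [[-1.0, 0.001, -0.001], [0.001, 1.0, -0.001], [0.001, -0.001, -1.0]]
contact_force: [0.2, 0.5, -0.0]
width: 0.999
gripper_force: 0.0
```

Call:
apply_moves(moves="0 -0.08 0 0 0 0;0 -0.08 0.3 0 0 0;0 -0.08 0.6 0 0 0;0 -0.08 0.82 0 0 0;0 -0.08 0.82 0 0 0;0 -0.08 0.82 0 0 0;0 -0.08 0.82 0 0 0")

```text
t: 1.85
tool_pos: [0.3453, 0.2821, 0.0575]
ee_rot: [[-1.0, -0.001, 0.002], [-0.001, 1.0, 0.002], [-0.002, 0.002, -1.0]]
contact_force: [0.1, 0.0, 0.5]
width: 0.995
gripper_force: 0.0
```

Call:
apply_moves(moves="0 0 0 0 0 0;0 0 0 0 0 0;0 0 0 0 0 0;0 0 0 0 0 0;0 0 0 0 0 0;0 0 0 0 0 0;0 0 0 0 0 0;0 0 0 0 0 0", grip=-1)

```text
t: 2.52
tool_pos: [0.3447, 0.2811, 0.0561]
ee_rot: [[-1.0, 0.0, 0.001], [0.0, 1.0, 0.001], [-0.001, 0.001, -1.0]]
contact_force: [0.2, 0.9, 6.8]
width: 0.561
gripper_force: 40.0
```

Run:
```python
from h import *
s=telemetry.observe();print(s["tool_pos"],s["width"]*88,s["gripper_force"],s["contact_force"],s["joints"])
```

```text
[0.34471175 0.28105529 0.05612367] 49.37379092426928 39.960947670042515 [0.24340806 0.9049173  6.83302884] [-0.75604531  0.51835392 -0.03512137  2.17601035  0.04000981  0.4467365
  0.7480972 ]
```

Call:
apply_moves(moves="0 0 -0.05 0 0 0;0 0 -0.2 0 0 0;0 0 -0.45 0 0 0;0 0 -0.7 0 0 0;0 0 -0.9 0 0 0;0 0 -0.9 0 0 0;0 0 -0.9 0 0 0")

```text
t: 3.1
tool_pos: [0.3444, 0.2803, 0.1911]
ee_rot: [[-1.0, 0.001, 0.001], [0.001, 1.0, 0.001], [-0.001, 0.001, -1.0]]
contact_force: [-0.8, -0.0, -9.4]
width: 0.557
gripper_force: 40.0
```

Call:
apply_moves(moves="-0.1 -0.1 0 0 0 0;-0.3 -0.3 0 0 0 0;-0.5 -0.5 0 0 0 0;-0.7 -0.7 0 0 0 0;-0.9 -0.9 0 0 0 0;-0.93 -1 0 0 0 0;-0.93 -1 0 0 0 0")

```text
t: 3.68
tool_pos: [0.4843, 0.1234, 0.1876]
ee_rot: [[-1.0, 0.009, -0.004], [0.009, 1.0, -0.006], [0.004, -0.006, -1.0]]
contact_force: [-0.7, 0.1, -8.9]
width: 0.558
gripper_force: 40.0
```

Call:
apply_moves(moves="0 -0.2 0 0 0 0;0 -0.4 0 0 0 0;0 -0.6 0 0 0 0;0 -0.8 0 0 0 0;0 -1 0 0 0 0")

```text
t: 4.1
tool_pos: [0.481, -0.0209, 0.1877]
ee_rot: [[-1.0, -0.0, -0.006], [-0.0, 1.0, -0.001], [0.006, -0.001, -1.0]]
contact_force: [0.6, -0.0, -8.4]
width: 0.562
gripper_force: 40.0
```

Call:
apply_moves(moves="0 -0.2 0 0 0 0;0 -0.4 0 0 0 0;0 -0.6 0 0 0 0;0 -0.8 0 0 0 0;0 -1 0 0 0 0")

```text
t: 4.52
tool_pos: [0.4811, -0.1702, 0.1876]
ee_rot: [[-1.0, -0.0, -0.006], [-0.0, 1.0, 0.001], [0.006, 0.001, -1.0]]
contact_force: [-0.3, 0.5, -8.1]
width: 0.558
gripper_force: 40.0
```

Call:
apply_moves(moves="0 -0.2 0 0 0 0;0 -0.4 0 0 0 0;0 -0.6 0 0 0 0;0 -0.75 0 0 0 0;0 -0.75 0 0 0 0;0 -0.75 0 0 0 0;0 -0.75 0 0 0 0")

```text
t: 5.1
tool_pos: [0.4822, -0.2802, 0.1881]
ee_rot: [[-1.0, -0.0, -0.005], [-0.0, 1.0, 0.003], [0.005, 0.003, -1.0]]
contact_force: [0.6, 0.6, -7.9]
width: 0.556
gripper_force: 40.0
```

Run:
```python
from h import *
c=read_camera("side");cv2.imwrite("pics/side1.png",c["image"])
```

```text
(no output)
```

View pics/side1.png

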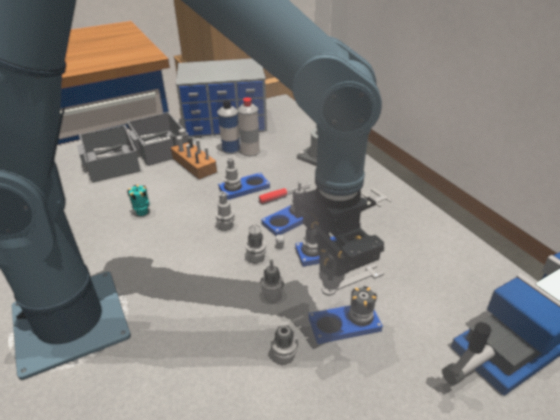

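The arm has gone to the right place, near (340,260), but I can't make out the held tool at this scale. I'll project the TCP and crop.

Run:
```python
from h import *
c=read_camera("side");s=telemetry.observe()
for z in(.19,.125):
    p=c["R"]@np.array([.482,-.28,z])+c["t"];p=c["intrinsics"]@p;print(z,p[:2]/p[2])
cv2.imwrite("pics/crop1.png",cv2.resize(c["image"][170:350,250:430],(600,600),interpolation=3));print(s["width"]*88,s["gripper_force"],s["contact_force"])
```

```text
0.19 [333.06095142 262.08846565]
0.125 [331.26377451 286.43621159]
48.97100450286684 39.97997811064124 [ 0.29607035 -0.17613324 -7.98593934]
```

View pics/crop1.png

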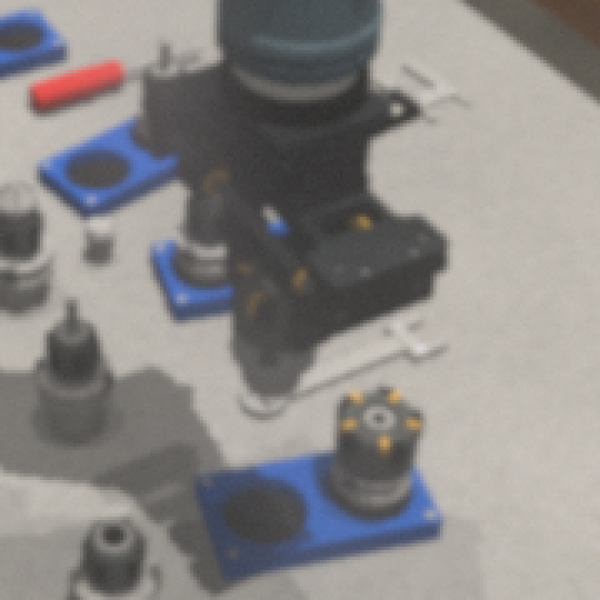

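The crop shows the face mill held upright in the fingers, foot at crop (270,395), above the well at crop (265,507). Lower it.

Call:
apply_moves(moves="-0.01 0 0.15 0 0 0;-0.01 0 0.35 0 0 0;-0.01 0 0.55 0 0 0;-0.01 0 0.7 0 0 0;-0.01 0 0.78 0 0 0;-0.01 0 0.82 0 0 0;-0.01 0 0.83 0 0 0;-0.01 0 0.83 0 0 0")

```text
t: 5.87
tool_pos: [0.486, -0.2821, 0.0669]
ee_rot: [[-1.0, -0.0, 0.001], [-0.0, 1.0, -0.0], [-0.001, -0.0, -1.0]]
contact_force: [0.5, -1.0, -7.0]
width: 0.559
gripper_force: 40.0
```

Call:
apply_moves(moves="0 0 0.01 0 0 0;0 0 0.02 0 0 0;0 0 0.02 0 0 0;0 0 0.02 0 0 0;0 0 0.02 0 0 0")

```text
t: 6.28
tool_pos: [0.4854, -0.2822, 0.0636]
ee_rot: [[-1.0, 0.0, 0.001], [0.0, 1.0, -0.0], [-0.001, -0.0, -1.0]]
contact_force: [0.2, -0.9, -8.8]
width: 0.554
gripper_force: 40.0
```

Call:
apply_moves(moves="0 0 0.01 0 0 0;0 0 0.02 0 0 0;0 0 0.025 0 0 0;0 0 0.025 0 0 0;0 0 0.025 0 0 0;0 0 0.025 0 0 0")

```text
t: 6.78
tool_pos: [0.4858, -0.2821, 0.0602]
ee_rot: [[-1.0, 0.0, 0.001], [0.0, 1.0, -0.0], [-0.001, -0.0, -1.0]]
contact_force: [-1.5, 2.2, 6.1]
width: 0.555
gripper_force: 40.0
```

Call:
apply_moves(moves="0 0 0 0 0 0;0 0 0 0 0 0;0 0 0 0 0 0;0 0 0 0 0 0;0 0 0 0 0 0;0 0 0 0 0 0", grip=1)

```text
t: 7.28
tool_pos: [0.4853, -0.2821, 0.0594]
ee_rot: [[-1.0, 0.0, 0.0], [0.0, 1.0, -0.0], [-0.0, -0.0, -1.0]]
contact_force: [0.5, -0.1, -0.2]
width: 0.982
gripper_force: 0.0
```

Call:
apply_moves(moves="0 0 -0.1 0 0 0;0 0 -0.3 0 0 0;0 0 -0.5 0 0 0;0 0 -0.65 0 0 0;0 0 -0.65 0 0 0;0 0 -0.65 0 0 0")

```text
t: 7.78
tool_pos: [0.486, -0.2825, 0.1581]
ee_rot: [[-1.0, 0.0, 0.003], [0.0, 1.0, -0.001], [-0.003, -0.001, -1.0]]
contact_force: [0.6, -0.5, 0.0]
width: 0.996
gripper_force: 0.0
```

Call:
apply_moves(moves="0.1 0.2 0 0 0 0;0.2 0.4 0 0 0 0;0.3 0.6 0 0 0 0;0.4 0.8 0 0 0 0;0.43 0.95 0 0 0 0;0.43 0.95 0 0 0 0;0.43 0.95 0 0 0 0;0.43 0.95 0 0 0 0")

```text
t: 8.45
tool_pos: [0.4208, -0.1402, 0.1564]
ee_rot: [[-1.0, 0.001, -0.001], [0.001, 1.0, -0.0], [0.001, -0.0, -1.0]]
contact_force: [-0.1, -0.8, -0.0]
width: 0.999
gripper_force: 0.0
```

Run:
```python
from h import *
c=read_camera("side");cv2.imwrite("pics/crop2.png",cv2.resize(c["image"][170:380,210:420],(600,600),interpolation=3))
```

```text
(no output)
```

View pics/crop2.png

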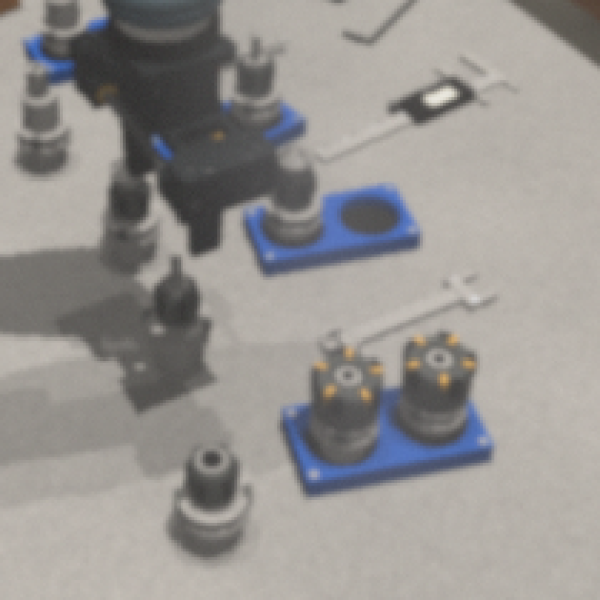

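The face mill stands upright in its well (crop (345,405)), and the open fingers straddle the drill (crop (175,300)). Grasp the drill.

Call:
apply_moves(moves="0 0 0.15 0 0 0;0 0 0.3 0 0 0;0 0 0.5 0 0 0;0 0 0.62 0 0 0;0 0 0.67 0 0 0;0 0 0.67 0 0 0;0 0 0.67 0 0 0")

```text
t: 9.08
tool_pos: [0.421, -0.1403, 0.0566]
ee_rot: [[-1.0, 0.002, -0.0], [0.002, 1.0, -0.0], [0.0, -0.0, -1.0]]
contact_force: [1.0, -0.4, 0.4]
width: 1.003
gripper_force: 0.0
```

Call:
apply_moves(moves="0 0 0 0 0 0;0 0 0 0 0 0;0 0 0 0 0 0;0 0 0 0 0 0;0 0 0 0 0 0;0 0 0 0 0 0;0 0 0 0 0 0;0 0 0 0 0 0", grip=-1)

```text
t: 9.75
tool_pos: [0.4208, -0.1395, 0.0565]
ee_rot: [[-1.0, 0.0, 0.0], [0.0, 1.0, -0.0], [-0.0, -0.0, -1.0]]
contact_force: [-0.0, -0.2, -0.7]
width: 0.42
gripper_force: 0.0
```

Call:
apply_moves(moves="0 0 0 0 0 0;0 0 -0.05 0 0 0;0 0 -0.2 0 0 0;0 0 -0.45 0 0 0;0 0 -0.7 0 0 0;0 0 -0.9 0 0 0;0 0 -0.9 0 0 0;0 0 -0.9 0 0 0")

```text
t: 10.42
tool_pos: [0.4213, -0.1395, 0.1925]
ee_rot: [[-1.0, 0.0, 0.003], [0.0, 1.0, -0.0], [-0.003, -0.0, -1.0]]
contact_force: [0.6, -0.3, -4.7]
width: 0.377
gripper_force: 40.0
```

Call:
apply_moves(moves="-0.1 0.15 0 0 0 0;-0.3 0.3 0 0 0 0;-0.5 0.5 0 0 0 0;-0.7 0.7 0 0 0 0;-0.86 0.9 0 0 0 0;-0.86 1 0 0 0 0;-0.86 1 0 0 0 0")

```text
t: 11.0
tool_pos: [0.5491, 0.0163, 0.1884]
ee_rot: [[-1.0, -0.007, -0.005], [-0.007, 1.0, 0.002], [0.005, 0.002, -1.0]]
contact_force: [-0.0, -0.3, -5.1]
width: 0.379
gripper_force: 40.0
```

Call:
apply_moves(moves="0 0.15 0 0 0 0;0 0.3 0 0 0 0;0 0.43 0 0 0 0;0 0.43 0 0 0 0;0 0.43 0 0 0 0;0 0.43 0 0 0 0")

```text
t: 11.5
tool_pos: [0.5486, 0.0734, 0.1898]
ee_rot: [[-1.0, 0.001, -0.003], [0.001, 1.0, -0.002], [0.003, -0.002, -1.0]]
contact_force: [-0.4, -0.3, -4.8]
width: 0.374
gripper_force: 40.0
```

Run:
```python
from h import *
c=read_camera("side");cv2.imwrite("pics/crop3.png",cv2.resize(c["image"][110:320,190:400],(600,600),interpolation=3))
```

```text
(no output)
```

View pics/crop3.png

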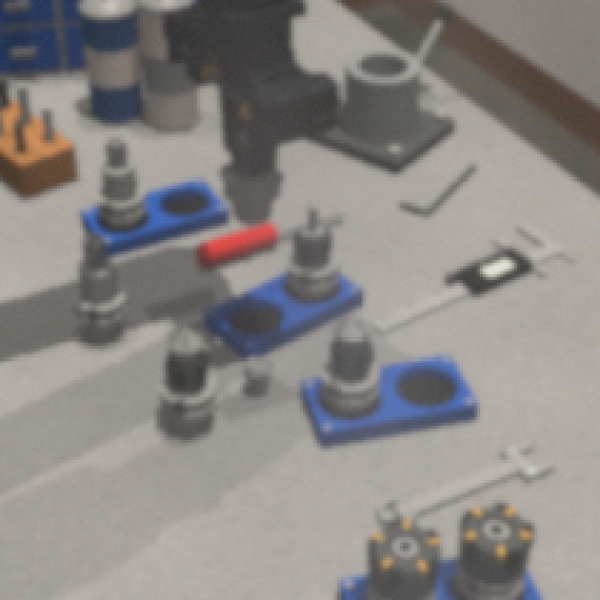

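The drill hangs upright over the near well (foot at crop (252,205), well at (252,320)). Lower it.

Call:
apply_moves(moves="-0.01 0.01 0.15 0 0 0;-0.01 0.01 0.35 0 0 0;-0.01 0.01 0.55 0 0 0;-0.01 0.01 0.7 0 0 0;-0.01 0.01 0.78 0 0 0;-0.01 0.01 0.82 0 0 0;-0.01 0.01 0.83 0 0 0;-0.01 0.01 0.83 0 0 0")

```text
t: 12.22
tool_pos: [0.552, 0.0761, 0.0676]
ee_rot: [[-1.0, 0.001, 0.001], [0.001, 1.0, -0.0], [-0.001, -0.0, -1.0]]
contact_force: [0.3, 0.4, -4.6]
width: 0.373
gripper_force: 40.0
```

Call:
apply_moves(moves="0 0 0.01 0 0 0;0 0 0.02 0 0 0;0 0 0.03 0 0 0;0 0 0.035 0 0 0;0 0 0.035 0 0 0;0 0 0.035 0 0 0")

```text
t: 12.72
tool_pos: [0.5514, 0.0765, 0.0619]
ee_rot: [[-1.0, 0.0, 0.0], [0.0, 1.0, 0.0], [-0.0, 0.0, -1.0]]
contact_force: [0.0, -0.4, -4.8]
width: 0.374
gripper_force: 40.0
```

Call:
apply_moves(moves="0 0 0.006 0 0 0;0 0 0.012 0 0 0;0 0 0.012 0 0 0;0 0 0.012 0 0 0;0 0 0.012 0 0 0")

```text
t: 13.13
tool_pos: [0.5518, 0.0764, 0.0605]
ee_rot: [[-1.0, 0.0, 0.001], [0.0, 1.0, 0.0], [-0.001, 0.0, -1.0]]
contact_force: [-1.7, -0.6, 5.7]
width: 0.372
gripper_force: 40.0
```

Call:
apply_moves(moves="0 0 0 0 0 0;0 0 0 0 0 0;0 0 0 0 0 0;0 0 0 0 0 0;0 0 0 0 0 0;0 0 0 0 0 0", grip=1)

```text
t: 13.63
tool_pos: [0.5513, 0.0765, 0.0598]
ee_rot: [[-1.0, 0.0, -0.0], [0.0, 1.0, -0.0], [0.0, -0.0, -1.0]]
contact_force: [-0.5, -0.6, -0.6]
width: 0.811
gripper_force: 0.0
```

Call:
apply_moves(moves="0 0 -0.1 0 0 0;0 0 -0.3 0 0 0;0 0 -0.5 0 0 0;0 0 -0.65 0 0 0;0 0 -0.65 0 0 0;0 0 -0.65 0 0 0")

```text
t: 14.13
tool_pos: [0.5522, 0.0766, 0.1585]
ee_rot: [[-1.0, 0.0, 0.003], [0.0, 1.0, 0.001], [-0.003, 0.001, -1.0]]
contact_force: [-0.8, -0.9, -0.1]
width: 1.001
gripper_force: 0.0
```

Call:
apply_moves(moves="0.15 -0.1 0 0 0 0;0.3 -0.2 0 0 0 0;0.5 -0.4 0 0 0 0;0.65 -0.5 0 0 0 0;0.74 -0.59 0 0 0 0;0.74 -0.59 0 0 0 0;0.74 -0.59 0 0 0 0;0.74 -0.59 0 0 0 0")

```text
t: 14.8
tool_pos: [0.4408, -0.0114, 0.1569]
ee_rot: [[-1.0, -0.0, -0.0], [-0.0, 1.0, 0.0], [0.0, 0.0, -1.0]]
contact_force: [-1.2, 0.5, 0.0]
width: 1.0
gripper_force: 0.0
```

Call:
apply_moves(moves="0 0 0.15 0 0 0;0 0 0.3 0 0 0;0 0 0.5 0 0 0;0 0 0.62 0 0 0;0 0 0.67 0 0 0;0 0 0.67 0 0 0;0 0 0.67 0 0 0")

```text
t: 15.38
tool_pos: [0.4409, -0.0116, 0.057]
ee_rot: [[-1.0, -0.001, -0.0], [-0.001, 1.0, 0.0], [0.0, 0.0, -1.0]]
contact_force: [-0.2, 0.2, 0.3]
width: 0.999
gripper_force: 0.0
```

Call:
apply_moves(moves="0 0 0 0 0 0;0 0 0 0 0 0;0 0 0 0 0 0;0 0 0 0 0 0;0 0 0 0 0 0;0 0 0 0 0 0;0 0 0 0 0 0;0 0 0 0 0 0", grip=-1)

```text
t: 16.05
tool_pos: [0.4403, -0.012, 0.057]
ee_rot: [[-1.0, 0.0, 0.0], [0.0, 1.0, 0.0], [-0.0, 0.0, -1.0]]
contact_force: [0.2, -0.1, 0.6]
width: 0.422
gripper_force: 0.0
```

Call:
apply_moves(moves="0 0 0 0 0 0;0 0 0 0 0 0;0 0 0 0 0 0")

```text
t: 16.3
tool_pos: [0.4403, -0.0119, 0.0569]
ee_rot: [[-1.0, 0.0, -0.0], [0.0, 1.0, 0.0], [0.0, 0.0, -1.0]]
contact_force: [-0.2, 0.8, 0.9]
width: 0.372
gripper_force: 40.0
```

Call:
apply_moves(moves="0 0 -0.05 0 0 0;0 0 -0.2 0 0 0;0 0 -0.45 0 0 0;0 0 -0.7 0 0 0;0 0 -0.9 0 0 0;0 0 -0.9 0 0 0;0 0 -0.9 0 0 0")

```text
t: 16.88
tool_pos: [0.4407, -0.012, 0.1929]
ee_rot: [[-1.0, 0.0, 0.003], [0.0, 1.0, 0.0], [-0.003, 0.0, -1.0]]
contact_force: [-0.1, 0.7, -6.7]
width: 0.375
gripper_force: 40.0
```

Call:
apply_moves(moves="-0.1 -0.1 0 0 0 0;-0.3 -0.2 0 0 0 0;-0.5 -0.3 0 0 0 0;-0.7 -0.4 0 0 0 0;-0.9 -0.49 0 0 0 0;-1 -0.49 0 0 0 0;-1 -0.49 0 0 0 0")

```text
t: 17.47
tool_pos: [0.5917, -0.0863, 0.1888]
ee_rot: [[-1.0, 0.001, -0.002], [0.001, 1.0, -0.0], [0.002, -0.0, -1.0]]
contact_force: [-0.0, 0.9, -5.8]
width: 0.375
gripper_force: 40.0
```

Call:
apply_moves(moves="-0.15 0 0 0 0 0;-0.25 0 0 0 0 0;-0.32 0 0 0 0 0;-0.32 0 0 0 0 0;-0.32 0 0 0 0 0;-0.32 0 0 0 0 0")

```text
t: 17.97
tool_pos: [0.6361, -0.0854, 0.1901]
ee_rot: [[-1.0, 0.0, -0.004], [0.0, 1.0, 0.0], [0.004, 0.0, -1.0]]
contact_force: [-0.6, -0.3, -5.5]
width: 0.373
gripper_force: 40.0
```

Call:
apply_moves(moves="0 0 0.15 0 0 0;0 0 0.35 0 0 0;0 0 0.55 0 0 0;0 0 0.7 0 0 0;0 0 0.78 0 0 0;0 0 0.82 0 0 0;0 0 0.83 0 0 0;0 0 0.83 0 0 0")

```text
t: 18.63
tool_pos: [0.6388, -0.0858, 0.0682]
ee_rot: [[-1.0, 0.0, 0.001], [0.0, 1.0, -0.0], [-0.001, -0.0, -1.0]]
contact_force: [0.7, -0.6, -5.3]
width: 0.375
gripper_force: 40.0
```

Call:
apply_moves(moves="0 0 0.01 0 0 0;0 0 0.02 0 0 0;0 0 0.03 0 0 0;0 0 0.035 0 0 0;0 0 0.035 0 0 0;0 0 0.035 0 0 0")

```text
t: 19.13
tool_pos: [0.6383, -0.0856, 0.0623]
ee_rot: [[-1.0, 0.0, 0.0], [0.0, 1.0, -0.0], [-0.0, -0.0, -1.0]]
contact_force: [-0.4, 0.7, -5.7]
width: 0.374
gripper_force: 40.0
```

Call:
apply_moves(moves="0 0 0.006 0 0 0;0 0 0.012 0 0 0;0 0 0.012 0 0 0;0 0 0.012 0 0 0;0 0 0.012 0 0 0")

```text
t: 19.55
tool_pos: [0.6388, -0.0856, 0.061]
ee_rot: [[-1.0, 0.0, 0.001], [0.0, 1.0, 0.0], [-0.001, 0.0, -1.0]]
contact_force: [-1.0, 1.0, 2.9]
width: 0.378
gripper_force: 40.0
```

Call:
apply_moves(moves="0 0 0 0 0 0;0 0 0 0 0 0;0 0 0 0 0 0;0 0 0 0 0 0;0 0 0 0 0 0;0 0 0 0 0 0;0 0 0 0 0 0", grip=1)

```text
t: 20.13
tool_pos: [0.6383, -0.0856, 0.0603]
ee_rot: [[-1.0, 0.0, 0.0], [0.0, 1.0, -0.0], [-0.0, -0.0, -1.0]]
contact_force: [-0.6, -0.3, -0.1]
width: 0.878
gripper_force: 0.0
```

Call:
apply_moves(moves="0 0 -0.1 0 0 0;0 0 -0.3 0 0 0;0 0 -0.5 0 0 0;0 0 -0.65 0 0 0;0 0 -0.65 0 0 0;0 0 -0.65 0 0 0")

```text
t: 20.63
tool_pos: [0.6395, -0.0858, 0.1603]
ee_rot: [[-1.0, 0.0, 0.004], [0.0, 1.0, -0.0], [-0.004, -0.0, -1.0]]
contact_force: [-0.8, 0.1, 0.8]
width: 1.001
gripper_force: 0.0
```

Call:
apply_moves(moves="0.15 0.15 0 0 0 0;0.3 0.3 0 0 0 0;0.5 0.5 0 0 0 0;0.65 0.7 0 0 0 0;0.75 0.8 0 0 0 0;0.75 0.8 0 0 0 0")

```text
t: 21.13
tool_pos: [0.5214, 0.039, 0.1567]
ee_rot: [[-1.0, -0.006, -0.005], [-0.006, 1.0, 0.002], [0.005, 0.002, -1.0]]
contact_force: [-0.1, 0.1, -0.2]
width: 0.998
gripper_force: 0.0
```

Call:
apply_moves(moves="0.15 0.15 0 0 0 0;0.3 0.3 0 0 0 0;0.5 0.5 0 0 0 0;0.65 0.65 0 0 0 0;0.7 0.71 0 0 0 0;0.7 0.71 0 0 0 0;0.7 0.71 0 0 0 0;0.7 0.71 0 0 0 0")

```text
t: 21.8
tool_pos: [0.4219, 0.1397, 0.1577]
ee_rot: [[-1.0, 0.002, 0.0], [0.002, 1.0, -0.001], [-0.0, -0.001, -1.0]]
contact_force: [0.7, 0.5, 0.2]
width: 0.999
gripper_force: 0.0
```

Run:
```python
from h import *
c=read_camera("side");cv2.imwrite("pics/crop4.png",cv2.resize(c["image"][110:320,190:400],(600,600),interpolation=3))
```

```text
(no output)
```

View pics/crop4.png

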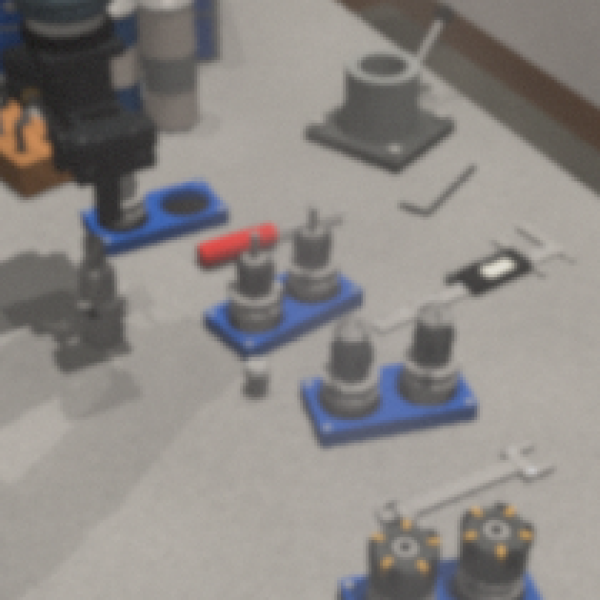

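The drill (crop (255,290)) and the countersink (crop (435,350)) stand in their wells, and the gripper is over the end mill. Grasp it.

Call:
apply_moves(moves="0 0.01 0.15 0 0 0;0 0.01 0.3 0 0 0;0 0.01 0.5 0 0 0;0 0.01 0.62 0 0 0;0 0.01 0.67 0 0 0;0 0.01 0.67 0 0 0;0 0.01 0.67 0 0 0")

```text
t: 22.43
tool_pos: [0.4215, 0.1419, 0.0576]
ee_rot: [[-1.0, 0.002, 0.0], [0.002, 1.0, -0.0], [-0.0, -0.0, -1.0]]
contact_force: [-0.2, -0.3, 1.4]
width: 1.001
gripper_force: 0.0
```

Call:
apply_moves(moves="0 0 0 0 0 0;0 0 0 0 0 0;0 0 0 0 0 0;0 0 0 0 0 0;0 0 0 0 0 0;0 0 0 0 0 0;0 0 0 0 0 0;0 0 0 0 0 0", grip=-1)

```text
t: 23.1
tool_pos: [0.4209, 0.1425, 0.0574]
ee_rot: [[-1.0, 0.0, 0.0], [0.0, 1.0, 0.0], [-0.0, 0.0, -1.0]]
contact_force: [0.4, 0.3, 0.1]
width: 0.419
gripper_force: 0.0
```

Call:
apply_moves(moves="0 0 0 0 0 0;0 0 0 0 0 0;0 0 0 0 0 0")

```text
t: 23.35
tool_pos: [0.4209, 0.1426, 0.0574]
ee_rot: [[-1.0, 0.0, 0.0], [0.0, 1.0, 0.0], [-0.0, 0.0, -1.0]]
contact_force: [-0.1, 0.4, 0.9]
width: 0.377
gripper_force: 40.0
```

Call:
apply_moves(moves="0 0 -0.05 0 0 0;0 0 -0.2 0 0 0;0 0 -0.45 0 0 0;0 0 -0.7 0 0 0;0 0 -0.9 0 0 0;0 0 -0.9 0 0 0;0 0 -0.9 0 0 0")

```text
t: 23.93
tool_pos: [0.4212, 0.1426, 0.1934]
ee_rot: [[-1.0, 0.0, 0.002], [0.0, 1.0, 0.001], [-0.002, 0.001, -1.0]]
contact_force: [-0.5, 0.3, -5.6]
width: 0.375
gripper_force: 40.0
```

Call:
apply_moves(moves="-0.1 0.1 0 0 0 0;-0.3 0.3 0 0 0 0;-0.5 0.5 0 0 0 0;-0.7 0.7 0 0 0 0;-0.9 0.9 0 0 0 0;-1 0.95 0 0 0 0;-1 0.95 0 0 0 0;-1 0.95 0 0 0 0")

```text
t: 24.6
tool_pos: [0.5695, 0.2844, 0.1887]
ee_rot: [[-1.0, -0.0, -0.005], [-0.0, 1.0, -0.003], [0.005, -0.003, -1.0]]
contact_force: [-0.9, -1.7, -5.7]
width: 0.376
gripper_force: 40.0
```

Call:
apply_moves(moves="-0.03 0 0 0 0 0;-0.03 0 0 0 0 0;-0.03 0 0 0 0 0;-0.03 0 0 0 0 0")

```text
t: 24.93
tool_pos: [0.5749, 0.2842, 0.1922]
ee_rot: [[-1.0, 0.001, -0.001], [0.001, 1.0, -0.0], [0.001, -0.0, -1.0]]
contact_force: [-0.9, 0.1, -6.0]
width: 0.375
gripper_force: 40.0
```

Call:
apply_moves(moves="0 0 0.15 0 0 0;0 0 0.35 0 0 0;0 0 0.55 0 0 0;0 0 0.7 0 0 0;0 0 0.78 0 0 0;0 0 0.82 0 0 0;0 0 0.83 0 0 0;0 0 0.83 0 0 0")

```text
t: 25.6
tool_pos: [0.5761, 0.2852, 0.0689]
ee_rot: [[-1.0, 0.0, 0.001], [0.0, 1.0, 0.001], [-0.001, 0.001, -1.0]]
contact_force: [-0.5, -0.5, -5.6]
width: 0.373
gripper_force: 40.0
```

Call:
apply_moves(moves="0 0 0.01 0 0 0;0 0 0.02 0 0 0;0 0 0.03 0 0 0;0 0 0.035 0 0 0;0 0 0.035 0 0 0;0 0 0.035 0 0 0")

```text
t: 26.1
tool_pos: [0.5754, 0.285, 0.0627]
ee_rot: [[-1.0, 0.0, 0.0], [0.0, 1.0, 0.0], [-0.0, 0.0, -1.0]]
contact_force: [-0.5, 0.2, -4.7]
width: 0.376
gripper_force: 40.0
```

Call:
apply_moves(moves="0 0 0.006 0 0 0;0 0 0.012 0 0 0;0 0 0.012 0 0 0;0 0 0.012 0 0 0;0 0 0.012 0 0 0")

```text
t: 26.52
tool_pos: [0.5758, 0.2851, 0.0615]
ee_rot: [[-1.0, 0.0, 0.001], [0.0, 1.0, 0.0], [-0.001, 0.0, -1.0]]
contact_force: [-1.2, -1.5, 3.6]
width: 0.372
gripper_force: 40.0
```

The tool is on the floor of the well. Release, lift clear and check.

Call:
apply_moves(moves="0 0 0 0 0 0;0 0 0 0 0 0;0 0 0 0 0 0;0 0 0 0 0 0;0 0 0 0 0 0;0 0 0 0 0 0;0 0 0 0 0 0;0 0 0 0 0 0", grip=1)

```text
t: 27.18
tool_pos: [0.5754, 0.2849, 0.0608]
ee_rot: [[-1.0, 0.0, 0.0], [0.0, 1.0, -0.0], [-0.0, -0.0, -1.0]]
contact_force: [-0.9, -0.5, -0.2]
width: 0.953
gripper_force: 0.0
```

Call:
apply_moves(moves="0 0 -0.1 0 0 0;0 0 -0.3 0 0 0;0 0 -0.5 0 0 0;0 0 -0.7 0 0 0;0 0 -0.9 0 0 0;0 0 -1 0 0 0;0 0 -1 0 0 0;0 0 -1 0 0 0")

```text
t: 27.85
tool_pos: [0.5757, 0.2851, 0.2114]
ee_rot: [[-1.0, 0.0, 0.001], [0.0, 1.0, 0.001], [-0.001, 0.001, -1.0]]
contact_force: [-0.8, -0.7, -0.8]
width: 1.003
gripper_force: 0.0
```

Call:
apply_moves(moves="0.3 0 0 0 0 0;0.6 0 0 0 0 0;0.9 0 0 0 0 0;1 0 0 0 0 0;1 0 0 0 0 0;1 0 0 0 0 0")

```text
t: 28.35
tool_pos: [0.4236, 0.2848, 0.2096]
ee_rot: [[-1.0, -0.002, -0.002], [-0.002, 1.0, -0.001], [0.002, -0.001, -1.0]]
contact_force: [0.4, -0.4, -0.8]
width: 1.001
gripper_force: 0.0
```

Run:
```python
from h import *
c=read_camera("side");cv2.imwrite("pics/side5.png",c["image"])
ct=read_camera("top")
A=np.vstack([cloud(x).reshape(-1,3) for x in(c,ct)]);A=A[~np.isnan(A[:,0])]
for n,x,y in(("end",.576,.285),("drl",.551,.076),("csk",.638,-.085),("fm",.484,-.281),("chuck",.366,-.298)):
    k=A[(np.hypot(A[:,0]-x,A[:,1]-y)<.034)&(A[:,2]>.052)&(A[:,2]<.08)];q=A[(np.hypot(A[:,0]-x,A[:,1]-y)<.03)&(A[:,2]<.15)]
    print(n,((k.min(0)+k.max(0))/2)[:2].round(3),np.ptp(k,axis=0)[:2].round(3),q[:,2].max().round(3),len(k))
```

```text
end [0.578 0.285] [0.044 0.045] 0.116 152
drl [0.552 0.076] [0.046 0.047] 0.117 174
csk [ 0.638 -0.088] [0.041 0.04 ] 0.115 173
fm [ 0.485 -0.28 ] [0.053 0.052] 0.091 332
chuck [ 0.367 -0.298] [0.036 0.037] 0.086 335
```

View pics/side5.png

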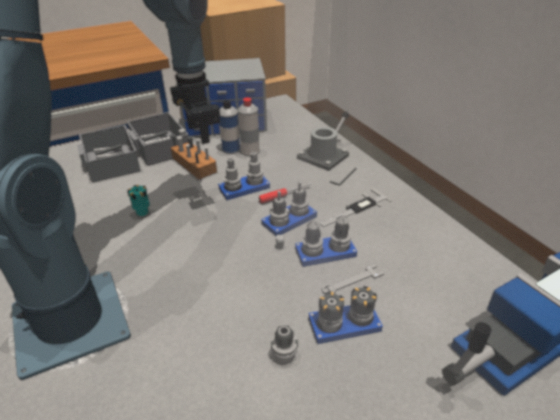

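All four tools stand upright in their wells, at (255,170), (280,210), (341,235) and (331,312), each measured within 4 mm of its well's centre. The bare chuck (285,343) and the caliper (362,205) haven't moved. I'm handing the job in.

```bash
python3 -c "
from h import *
print(manip.sign_off())"
```

```text
the job is handed in; nothing more can be done
None
```

I stood all four cutters upright in their own racks' empty wells, left the bare chuck and caliper where they were, and handed the job in at about 28 s; no verdict came back.

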